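# Sweep the split wood slices into the scrap tub

### The job

Three of the birch slices on the craft table have split into halves. With the fingers, sweep all three halves along the table top and off its far edge so that they drop into the grey scrap tub hung there. Only push them, never pinch, press down on or lift them, and leave the whole round slice, the glue gun and the carton of staples where they are.

Things in the scene. Friction and masses are not known exactly. Their poses are not given: they have to be found in the camera images.
- half_a: split half of a birch slice (a D shape): straight cut edge 68 mm long, round bark edge of radius 34 mm, 14 mm thick, about 17 g, lying flat on the table. Pale wood with dark bark, same as the whole slice. Origin on the underside at the D's centroid, 14 mm from the cut edge; z up; local x runs along the cut edge, local y points from the cut edge to the bark.
- half_b: split half of a birch slice (a D shape): straight cut edge 64 mm long, round bark edge of radius 32 mm, 14 mm thick, about 15 g, lying flat on the table. Pale wood with dark bark, same as the whole slice. Origin on the underside at the D's centroid, 14 mm from the cut edge; z up; local x runs along the cut edge, local y points from the cut edge to the bark.
- half_c: split half of a birch slice (a D shape): straight cut edge 60 mm long, round bark edge of radius 30 mm, 14 mm thick, about 13 g, lying flat on the table. Pale wood with dark bark, same as the whole slice. Origin on the underside at the D's centroid, 13 mm from the cut edge; z up; local x runs along the cut edge, local y points from the cut edge to the bark.
- whole: good whole birch slice, a disc 66 mm across and 14 mm thick, lying flat among the halves; it must stay. Origin at the centre of its underside, z up.
- tub: grey open scrap tub, 190 mm (x) by 420 mm (y) by 160 mm deep, walls 4 mm, fixed, open upwards, rim 4 mm below the table top. Origin under the centre of its floor, axes parallel to the world's. Its near wall stands against the table's far edge, all along its 420 mm.
- edge (a point): point on the table top's far edge (z = 0) in front of the middle of the tub; the edge is straight and runs along y. The three halves and the whole slice lie short of it by 85 to 185 mm in x, spread in y about 105 mm apart and in any order, all within 170 mm of this point in y, so straight pushes along +x end in the tub.
- glue_gun: cordless hot-glue gun standing upright on its battery foot (85 by 62 mm), 166 mm tall, its orange barrel level along local x, the nozzle reaching 130 mm to +x of the origin and the glue stick 100 mm to -x; to one side of the slices, about 350 mm from the tub's middle in y. Origin at the centre of the foot's underside.
- carton: small carton of staples, 100 by 62 by 40 mm, white with a green band, lying flat to the other side of the slices, about 350 mm from the tub's middle in y. Origin at the centre of its underside, 100 mm side along local x.
Things that resemble listed ones, but are neither listed nor needed, are in the scene too. What is shaped like the half_a but blue or turquoise is not meant.

How it is judged:
By the outcome, as a careful person would: the job done as asked, in the order asked, and still so for the second after the job is handed in, with the robot touching nothing.
It also fails if it takes over 66 s, if anything falls off the work surface, if the arm or the gripper's body presses on something with over 40 N, if the wrist force passes 120 N, or if a joint passes its speed limit or range.

### The arm

A 7-joint arm with a two-finger parallel gripper is mounted at the origin on the work surface. World frame = base frame: x ahead of the robot, y to its left, z up, the work surface at z = 0. Lengths are in m, angles in rad, forces in N, time in s.
With the tool pointing down it reaches from about 0.425 to 0.875 m from the base axis. Payload 4.7 kg.
Tool frame: the origin (TCP) lies between the finger pads; the fingertips stand 11 mm ahead of it and the grasp point (between the pads) lies 8 mm behind it; z points along the fingers, y is the line along which they close (so a half turn about z gives the same grasp; the last joint's range is limited). The gripper opens to 87 mm and grips with 3 to 60 N. Pads are 19 mm wide; open, the fingers measure 117 mm over their backs; the gripper's body (75 mm by 190 mm) begins 51 mm behind the grasp point.
Start: joints at [-1.179, 0.321, -0.07, 1.45, 0.023, 1.371, -0.057], TCP at [0.24, 0.604, 0.234] pointing down, gripper open.
Joint ranges: [-2.86, 2.86], [-0.3, 2.09], [-1.38, 1.24], [0.06, 2.45], [-1.56, 4.7], [0.09, 2.05], [-2.69, 2.69]. Speed limits (rad/s): [2.57, 2.57, 3.14, 3.14, 3.14, 3.14, 3.14].

### API

Orientations are given as a rotation vector (axis times angle).
In Python, from bench import ctrl gives the robot as it stands. The module is installed in compiled form; this text tells all that it offers.
- The arm moves only by the shell command python3 -m inch 'ROWS' [FORCE]. ROWS is JSON, a list of rows, each an object with "slide": the shift along the tool's x, y, z scaled (see below), a list of three; "angular": the turn, a rotation vector about the tool's x, y, z scaled (see below), a list of three; "claw": the opening, from -1 (shut) to 1 (fully open). In form: [{"slide": [tx, ty, tz], "angular": [rx, ry, rz], "claw": claw}, ...]. A call has 1 to 10 rows; each row is the pose to reach, as a shift and turn from the pose commanded when the call began, along the tool's axes at that moment; what a row does not reach only later rows make up. The controller multiplies each number of a shift by 0.25 m and each number of a turn by 30 degrees. A row lasts 1/10 s, in which the tool goes at most 50 mm and 8.59 degrees, less where a joint would pass 70% of its speed; a pose out of reach is approached as far as the arm can. A call with a number of a shift or a turn outside -1 to 1 is refused whole. A call with a gripper value outside its range is refused whole. The fingers move at their own pace and stop on an object; FORCE is the grip in N (left out, the last holds). Time passes only in rows, so rows that repeat a pose let the fingers close. It gives the time, the measured TCP pose, the force, the opening and the grip force at its end, in the units of the state.
- ctrl.get_state(): the state, without advancing time (a new reading comes with each control period).
- ctrl.get_image(name): name is "scene" or "top" or "wrist"; returns a dict with "color" (400x640x3 uint8, red, green, blue), "depth" (400x640 float32, m along the optical axis (not along the pixel's ray), 0 where there is no reading), "camera_matrix" (3x3 intrinsics, pixels), "extrinsics" (4x4, takes a point from camera to world coordinates); the wrist camera has in their place "tool_from_camera" (4x4, takes a point from camera to tool coordinates, whose origin is the TCP and whose axes are the flange's). Camera axes: x right, y up, looking along -z (the intrinsics and any distortion apply to the point x, -y, -z); pixel columns grow to the right and rows downward; lengths in m; the calibration is good to about 2 mm. A picture is of the moment at which its call begins: read the wrist's pose just before it.
- ctrl.close_job(): hands the job in; it is judged then, once.
Trained networks look in the newest picture that a camera, given by its name, has taken for a name from the list of things; names that differ only in an ending like _2 or _b are one class to them, and where a whole thing is asked for, a point or a joint stands for the part that bears it (a point fixed in the world has none). Each returns a list of dicts, best first, with "confidence" (0 to 1); they miss things now and then, are a little off and sometimes report something else, mostly with a low value. They report only what shows in the picture. A call takes as long as a camera call. They do not tell look-alikes from the thing itself.
- ctrl.find_in(query, camera): "bbox" ([centre column, centre row, width, height] in pixels, round what is visible of it).
- ctrl.outline_of(query, camera): "mask" (400x640 bool, what is visible of it) and "bbox" ([centre column, centre row, width, height] in pixels, round what is visible of it).
The state is a dict: "time": time; "joint_positions": joint angles; "qd": joint speeds; "joint_torque": joint torques, N m; "position": TCP position; "tool_rot": TCP orientation; "ft_force": force on the tool from outside, world axes, zero at the start; "torque": the same for the moment, N m; "grip_width": opening from 0.0 (shut) to 1.0 (fully open); "grip_force": force on a finger pad.
Only numpy, scipy, OpenCV 4.12 (cv2) and the standard library are available. Lean on these libraries where they do the work, as an engineer would, in place of code of your own. Each camera call takes 0.05 s, during which the arm holds its last target. There are 200 camera calls.

## Working session

There is one attempt and no reset: what is moved stays moved. The work goes in short steps, Python scripts to look and compute and a shell command to move; the robot and the scene stay as the last step left them, time stands still between calls to the robot, and variables do not carry over. Pictures are saved under pics/ and viewed, at most 10 in all, crops included, and the job is handed in when it is done.

```bash
mkdir -p pics
cat > h.py <<'E'
import numpy as np, cv2
from bench import ctrl
def world(im, u, v, z=None):
    K=im["camera_matrix"];E=im["extrinsics"]
    d=np.array([(u-K[0,2])/K[0,0],-(v-K[1,2])/K[1,1],-1.0])
    if z is None:
        return (E@np.r_[d*im["depth"][int(v),int(u)],1])[:3]
    w=E[:3,:3]@d; o=E[:3,3]
    return o+w*(z-o[2])/w[2]
E
python3 - <<'E'
from h import *
np.set_printoptions(precision=3,suppress=True)
s=ctrl.get_state();print(s["time"],s["position"],s["tool_rot"],s["grip_width"])
for c in("top","scene"):
    im=ctrl.get_image(c);cv2.imwrite(f"pics/{c}0.png",im["color"][:,:,::-1])
    print(c,im["extrinsics"][:3,3])
    for q in("half_a","whole","tub","glue_gun","carton"):
        for r in ctrl.outline_of(q,c):
            m=r["mask"];v,u=np.nonzero(m)
            print(q,round(r["confidence"],2),np.round(r["bbox"]),world(im,u.mean(),v.mean(),.014),world(im,u.mean(),v.mean()),im["color"][m].mean(0))
E
```

```text
0.0 [0.24  0.604 0.232] [-0.59  -3.085  0.003] 1.002432324221997
top [0.414 0.032 0.966]
half_a 0.81 [378. 224.  13.  27.] [ 0.486 -0.091  0.014] [ 0.486 -0.091  0.015] [94.661 80.751 60.447]
half_a 0.68 [457. 246.  18.  27.] [ 0.443 -0.278  0.014] [ 0.443 -0.278  0.013] [ 75.754  80.741 109.526]
half_a 0.61 [413. 262.  19.  26.] [ 0.405 -0.173  0.014] [ 0.405 -0.174  0.012] [ 77.293 109.219  95.103]
half_a 0.59 [424. 206.  32.  17.] [ 0.539 -0.201  0.014] [ 0.538 -0.2    0.017] [134.485 114.595  85.098]
half_a 0.57 [347. 266.  24.  27.] [ 0.391 -0.01   0.014] [ 0.391 -0.01   0.012] [ 84.657  87.654 111.058]
half_a 0.51 [294. 237.  12.  25.] [0.461 0.115 0.014] [0.461 0.115 0.013] [142.441 122.309  91.668]
half_a 0.49 [357. 125. 174.  74.] [ 0.73  -0.038  0.014] [ 0.787 -0.05  -0.158] [47.073 47.737 49.519]
whole 0.83 [337. 212.  28.  28.] [0.518 0.01  0.014] [0.518 0.01  0.012] [146.073 123.996  90.442]
whole 0.37 [517. 229.  66. 116.] [ 0.483 -0.429  0.014] [ 0.473 -0.366  0.144] [86.636 50.383 33.314]
tub 0.74 [356. 126. 181.  74.] [ 0.73  -0.037  0.014] [ 0.788 -0.05  -0.159] [47
[... 477 characters left out ...]
49. 213.  25.  13.] [ 0.55  -0.205  0.014] [ 0.545 -0.203  0.01 ] [132.344 118.684  98.833]
half_a 0.61 [213. 206.  13.  15.] [ 0.455 -0.285  0.014] [ 0.45  -0.284  0.01 ] [103.609 110.391 132.343]
half_a 0.47 [328. 172.  10.  10.] [0.472 0.104 0.014] [0.473 0.104 0.014] [127.635 113.971  94.144]
whole 0.6 [310. 190.  20.  15.] [0.528 0.004 0.014] [0.526 0.005 0.012] [145.807 130.19  106.286]
tub 0.61 [323. 258. 178. 125.] [ 0.833 -0.107  0.014] [ 0.657  0.002 -0.167] [72.245 74.498 75.693]
glue_gun 0.93 [177. 196.  40.  67.] [ 0.362 -0.364  0.014] [ 0.533 -0.398  0.127] [83.219 61.638 49.106]
carton 0.72 [378. 152.  34.  29.] [0.448 0.324 0.014] [0.481 0.299 0.037] [124.696 131.4   122.855]
```

Run:
```python
import cv2
a=cv2.imread("pics/top0.png")[80:320,170:560]
cv2.imwrite("pics/c1.png",cv2.resize(a,None,fx=2,fy=2,interpolation=cv2.INTER_CUBIC))
```

```text
(no output)
```

View pics/c1.png

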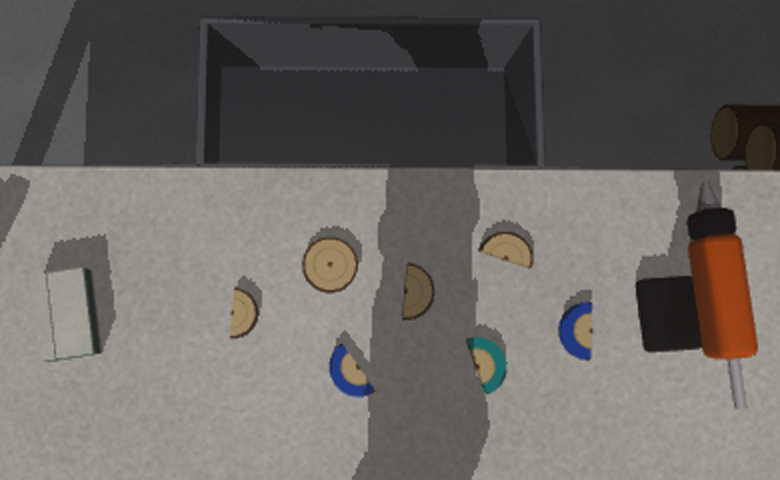

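Candidates (crop px): wooden halves at (244,313), (418,291) and (507,250). Blue or turquoise decoys at (353,370), (487,366) and (577,331). Whole disc at (330,264). I choose the three with brown bark. The tub spans crop columns 200–540, and the table's far edge is at row ~167.

Run:
```python
from h import *
np.set_printoptions(precision=3,suppress=True)
im=ctrl.get_image("top")
for q in("half_a","whole"):
    for r in ctrl.outline_of(q,"top"):
        v,u=np.nonzero(r["mask"])
        if len(v)>1500: continue
        P=np.array([world(im,a,b,.014)[:2] for a,b in zip(u,v)])
        c=im["color"][r["mask"]].mean(0)
        print(q,"wood" if c[0]>c[2] else "BLUE",P.mean(0),"x",P[:,0].min(),P[:,0].max(),"y",P[:,1].min(),P[:,1].max(),cv2.minAreaRect((P*1000).astype(np.float32))[1:])
print("edge",[world(im,u,163.5,0) for u in(270,440)],"tub y",world(im,271,120,-.004),world(im,440,120,-.004))
b=ctrl.get_state(); print(b["position"])
from scipy.spatial.transform import Rotation as R
A=R.from_rotvec(b["tool_rot"]); print(A.as_matrix())
print("turn",np.rad2deg((A.inv()*R.from_matrix([[-1,0,0],[0,1,0],[0,0,-1]])).as_rotvec())/30)
print("shift to (.41,.115,.12)/.25",A.inv().apply(np.array([.411,.117,.1])-b["position"])/.25)
```

```text
half_a wood [0.458 0.114] x 0.43162421292134434 0.485919235228733 y 0.09764737863335474 0.1283546264547637 ((54.170166015625, 30.70870590209961), 0.5727550983428955)
half_a BLUE [ 0.405 -0.173] x 0.37240991672052404 0.4322071041077272 y -0.19263359842482575 -0.1510971327915571 ((63.52714157104492, 34.540748596191406), 20.22484588623047)
half_a wood [ 0.54  -0.201] x 0.5197740405929747 0.5580177648054558 y -0.22677616709172052 -0.16997352253917208 ((60.05478286743164, 31.062175750732422), 70.63440704345703)
half_a BLUE [ 0.389 -0.011] x 0.3660802325317834 0.4212579667942921 y -0.03877611554370685 0.010207316444662665 ((64.32939147949219, 33.46929168701172), 39.222129821777344)
half_a BLUE [ 0.443 -0.278] x 0.4079775260315528 0.47782374973760183 y -0.29736639548102695 -0.2541573179056909 ((41.89002227783203, 70.09980773925781), 87.58867645263672)
half_a wood [ 0.485 -0.092] x 0.4546929898942516 0.5186305341685272 y -0.11006400255955234 -0.07430208273634017 ((34.56154251098633, 64.15582275390625), 84.77037048339844)
whole wood [0.517 0.012] x 0.4867202543083522 0.5491220598853066 y -0.020173790057963048 0.04413201494495243 ((62.225914001464844, 64.28594207763672), 0.5228240489959717)
edge [array([0.638, 0.171, 0.   ]), array([ 0.641, -0.246,  0.   ])] tub y [ 0.751  0.172 -0.004] [ 0.753 -0.251 -0.004]
[0.24  0.604 0.234]
[[-0.929  0.369  0.   ]
 [ 0.369  0.929  0.   ]
 [-0.     0.    -1.   ]]
turn [ 0.     0.    -0.721]
shift to (.41,.115,.12)/.25 [-1.355 -1.559  0.534]
```

```bash
python3 -m inch '[{"slide":[-0.68,-0.78,0],"angular":[0,0,-0.721],"claw":-0.5},{"slide":[-0.68,-0.78,0],"angular":[0,0,-0.721],"claw":-0.5},{"slide":[-0.68,-0.78,0],"angular":[0,0,-0.721],"claw":-0.5},{"slide":[-0.68,-0.78,0],"angular":[0,0,-0.721],"claw":-0.5},{"slide":[-0.68,-0.78,0],"angular":[0,0,-0.721],"claw":-0.5},{"slide":[-0.68,-0.78,0],"angular":[0,0,-0.721],"claw":-0.5},{"slide":[-0.68,-0.78,0],"angular":[0,0,-0.721],"claw":-0.5}]'
```

```text
time: 1.45
position: [0.327, 0.3588, 0.2342]
tool_rot: [0.007, 3.141, 0.002]
ft_force: [0.3, 0.3, -0.3]
grip_width: 0.446
grip_force: 0.0
```

```bash
python3 -m inch '[{"slide":[-0.34,-0.967,0],"angular":[0,0,0],"claw":-0.5},{"slide":[-0.34,-0.967,0],"angular":[0,0,0],"claw":-0.5},{"slide":[-0.34,-0.967,0],"angular":[0,0,0],"claw":-0.5},{"slide":[-0.34,-0.967,0],"angular":[0,0,0],"claw":-0.5},{"slide":[-0.34,-0.967,0],"angular":[0,0,0],"claw":-0.5},{"slide":[-0.34,-0.967,0],"angular":[0,0,0],"claw":-0.5},{"slide":[-0.34,-0.967,0],"angular":[0,0,0],"claw":-0.5}]'
python3 - <<'E'
from h import *
from scipy.spatial.transform import Rotation as R
np.set_printoptions(precision=3,suppress=True)
s=ctrl.get_state();im=ctrl.get_image("wrist");cv2.imwrite("pics/w1.png",im["color"][:,:,::-1])
T=np.eye(4);T[:3,:3]=R.from_rotvec(s["tool_rot"]).as_matrix();T[:3,3]=s["position"];im["extrinsics"]=T@im["tool_from_camera"]
print(s["position"],s["grip_width"])
for q in("half_a","whole"):
    for r in ctrl.outline_of(q,"wrist"):
        v,u=np.nonzero(r["mask"]);P=np.array([world(im,a,b,.014)[:2] for a,b in zip(u[::5],v[::5])])
        print(q,round(r["confidence"],2),np.round(r["bbox"]),P.mean(0),P.min(0),P.max(0),world(im,u.mean(),v.mean())[2],im["color"][r["mask"]].mean(0))
E
```

```text
time: 2.15
position: [0.4114, 0.119, 0.2339]
tool_rot: [0.002, 3.141, 0.001]
ft_force: [-0.4, 0.4, 0.3]
grip_width: 0.256
grip_force: 0.0
[0.411 0.119 0.234] 0.2555609466606135
half_a 0.89 [313. 213.  27.  48.] [0.457 0.116] [0.427 0.1  ] [0.488 0.13 ] 0.01636210502736868 [155.52  137.328 109.614]
half_a 0.84 [ 14. 203.  26.  52.] [ 0.442 -0.265] [ 0.407 -0.287] [ 0.472 -0.245] 0.014789822226202953 [ 51.054  72.868 125.103]
half_a 0.79 [156. 229.  32.  43.] [ 0.474 -0.088] [ 0.45  -0.109] [ 0.5   -0.067] 0.014761865981668454 [149.131 132.079 105.671]
half_a 0.74 [212. 165.  47.  52.] [ 0.388 -0.007] [ 0.362 -0.037] [0.423 0.016] 0.015700987995224125 [ 90.917 101.501 132.516]
half_a 0.6 [ 85. 170.  53.  57.] [ 0.402 -0.168] [ 0.368 -0.192] [ 0.432 -0.141] 0.0160253765176121 [67.723 88.445 79.172]
half_a 0.36 [ 91. 284.  13.   5.] [ 0.555 -0.19 ] [ 0.552 -0.197] [ 0.558 -0.18 ] 0.014765766503571753 [91.339 82.839 71.518]
```

View pics/w1.png

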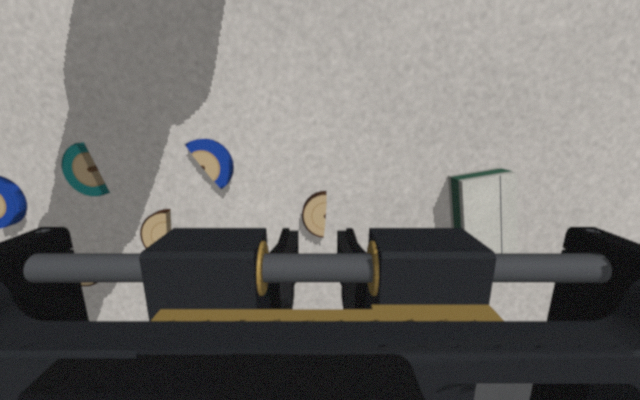

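The wrist view confirms the wooden half at (313,213), with its rear end at x≈0.428 and the decoys well to the left. Descending behind it.

```bash
python3 -m inch '[{"slide":[0.02,0,0.2],"angular":[0,0,0],"claw":-0.5},{"slide":[0.02,-0.01,0.4],"angular":[0,0,0],"claw":-0.5},{"slide":[0.02,-0.01,0.6],"angular":[0,0,0],"claw":-0.5},{"slide":[0.02,-0.01,0.7],"angular":[0,0,0],"claw":-0.5},{"slide":[0.02,-0.01,0.75],"angular":[0,0,0],"claw":-0.5},{"slide":[0.02,-0.01,0.75],"angular":[0,0,0],"claw":-0.5}]'
```

```text
time: 2.9
position: [0.4036, 0.1171, 0.044]
tool_rot: [0.005, -3.137, 0.003]
ft_force: [-0.4, -1.1, 0.8]
grip_width: 0.253
grip_force: 0.0
```

```bash
python3 -m inch '[{"slide":[0,-0.005,0.06],"angular":[0,0,0],"claw":-0.5},{"slide":[0,-0.005,0.11],"angular":[0,0,0],"claw":-0.5},{"slide":[0,-0.005,0.11],"angular":[0,0,0],"claw":-0.5}]'
python3 -m inch '[{"slide":[-0.04,0,0],"angular":[0,0,0],"claw":-0.5},{"slide":[-0.08,0,0],"angular":[0,0,0],"claw":-0.5},{"slide":[-0.12,0,0],"angular":[0,0,0],"claw":-0.5},{"slide":[-0.16,0,0],"angular":[0,0,0],"claw":-0.5},{"slide":[-0.2,0,0],"angular":[0,0,0],"claw":-0.5},{"slide":[-0.24,0,0],"angular":[0,0,0],"claw":-0.5},{"slide":[-0.28,0,0],"angular":[0,0,0],"claw":-0.5},{"slide":[-0.32,0,0],"angular":[0,0,0],"claw":-0.5}]'
python3 - <<'E'
from h import *
im=ctrl.get_image("scene");cv2.imwrite("pics/s1.png",cv2.resize(im["color"][120:320,170:420,::-1],None,fx=3,fy=3))
E
```

```text
time: 3.2
position: [0.4052, 0.1158, 0.0183]
tool_rot: [0.003, -3.14, 0.001]
ft_force: [-0.4, 1.0, -0.0]
grip_width: 0.248
grip_force: 0.0
time: 4.0
position: [0.4867, 0.1146, 0.0185]
tool_rot: [-0.001, -3.142, 0.0]
ft_force: [-0.6, -0.8, 0.4]
grip_width: 0.25
grip_force: 0.1
```

View pics/s1.png

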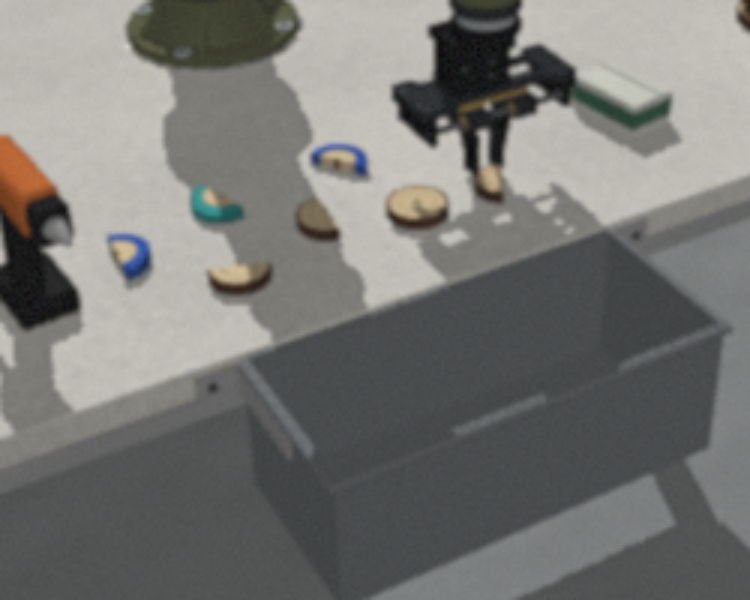

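The half at (490,180) is riding ahead of the two fingers, clear of the whole disc at (418,205). Continuing the push.

```bash
python3 -m inch '[{"slide":[-0.04,0,0.01],"angular":[0,0,0],"claw":-0.5},{"slide":[-0.08,0,0.01],"angular":[0,0,0],"claw":-0.5},{"slide":[-0.12,0,0.01],"angular":[0,0,0],"claw":-0.5},{"slide":[-0.16,0,0.01],"angular":[0,0,0],"claw":-0.5},{"slide":[-0.2,0,0.01],"angular":[0,0,0],"claw":-0.5},{"slide":[-0.24,0,0.01],"angular":[0,0,0],"claw":-0.5},{"slide":[-0.28,0,0.01],"angular":[0,0,0],"claw":-0.5},{"slide":[-0.32,0,0.01],"angular":[0,0,0],"claw":-0.5},{"slide":[-0.36,0,0.01],"angular":[0,0,0],"claw":-0.5}]'
python3 - <<'E'
from h import *
im=ctrl.get_image("scene");cv2.imwrite("pics/s2.png",cv2.resize(im["color"][140:260,260:420,::-1],None,fx=4,fy=4))
E
```

```text
time: 4.95
position: [0.5767, 0.1147, 0.0161]
tool_rot: [0.0, 3.142, 0.0]
ft_force: [-0.2, 0.5, -0.1]
grip_width: 0.249
grip_force: 0.1
```

View pics/s2.png

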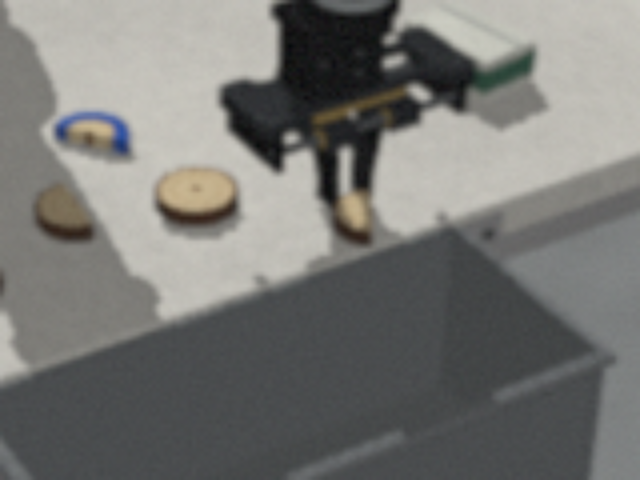

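The half at (352,215) is still square ahead of the fingers and well inside the tub's span. Pushing it over the edge.

```bash
python3 -m inch '[{"slide":[-0.04,0,0],"angular":[0,0,0],"claw":-0.5},{"slide":[-0.08,0,0],"angular":[0,0,0],"claw":-0.5},{"slide":[-0.12,0,0],"angular":[0,0,0],"claw":-0.5},{"slide":[-0.16,0,0],"angular":[0,0,0],"claw":-0.5},{"slide":[-0.2,0,0],"angular":[0,0,0],"claw":-0.5},{"slide":[-0.24,0,0],"angular":[0,0,0],"claw":-0.5},{"slide":[-0.28,0,0],"angular":[0,0,0],"claw":-0.5},{"slide":[-0.33,0,0],"angular":[0,0,0],"claw":-0.5},{"slide":[-0.38,0,0],"angular":[0,0,0],"claw":-0.5},{"slide":[-0.38,0,0],"angular":[0,0,0],"claw":-0.5}]'
python3 -m inch '[{"slide":[0,0,-0.1],"angular":[0,0,0],"claw":-0.5},{"slide":[0,0,-0.3],"angular":[0,0,0],"claw":-0.5},{"slide":[0,0,-0.4],"angular":[0,0,0],"claw":-0.5},{"slide":[0,0,-0.4],"angular":[0,0,0],"claw":-0.5}]'
python3 - <<'E'
from h import *
im=ctrl.get_image("top");cv2.imwrite("pics/t2.png",cv2.resize(im["color"][80:280,230:480,::-1],None,fx=3,fy=3))
E
```

```text
time: 6.0
position: [0.6726, 0.1143, 0.0161]
tool_rot: [0.001, 3.14, -0.001]
ft_force: [1.0, -0.3, 0.1]
grip_width: 0.251
grip_force: 0.0
time: 6.4
position: [0.6736, 0.1149, 0.1215]
tool_rot: [0.001, 3.133, 0.004]
ft_force: [0.2, -0.3, 1.1]
grip_width: 0.248
grip_force: 0.0
```

View pics/t2.png

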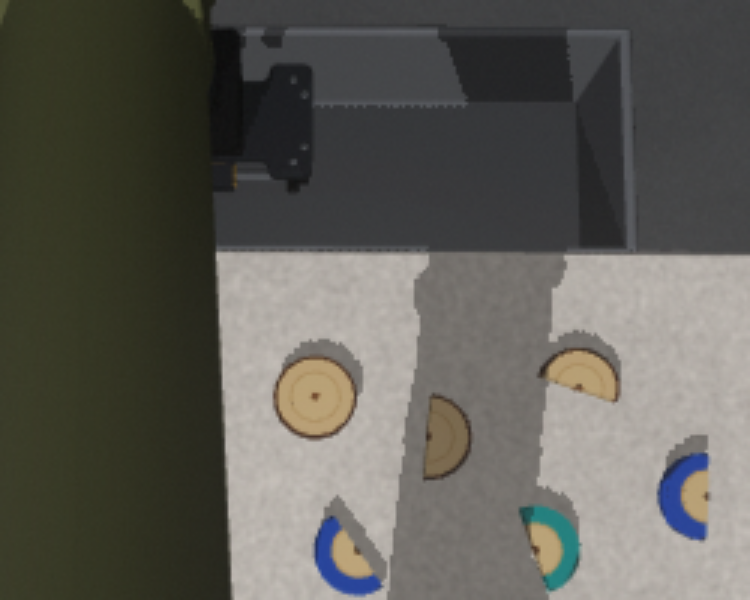

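The arm hides the dropped half's spot, but the whole disc at (315,397) is undisturbed. Going behind the middle half at (445,437), then checking the tub.

```bash
python3 -m inch '[{"slide":[0.98,-0.824,0],"angular":[0,0,0],"claw":-0.5},{"slide":[0.98,-0.824,0],"angular":[0,0,0],"claw":-0.5},{"slide":[0.98,-0.824,0],"angular":[0,0,0],"claw":-0.5},{"slide":[0.98,-0.824,0],"angular":[0,0,0],"claw":-0.5},{"slide":[0.98,-0.824,0],"angular":[0,0,0],"claw":-0.5},{"slide":[0.98,-0.824,0],"angular":[0,0,0],"claw":-0.5},{"slide":[0.98,-0.824,0],"angular":[0,0,0],"claw":-0.5},{"slide":[0.98,-0.824,0],"angular":[0,0,0],"claw":-0.5},{"slide":[0.98,-0.824,0],"angular":[0,0,0],"claw":-0.5}]'
python3 - <<'E'
from h import *
from scipy.spatial.transform import Rotation as R
np.set_printoptions(precision=3,suppress=True)
for c in("wrist","top","scene"):
  s=ctrl.get_state();im=ctrl.get_image(c)
  if c=="wrist":
    T=np.eye(4);T[:3,:3]=R.from_rotvec(s["tool_rot"]).as_matrix();T[:3,3]=s["position"];im["extrinsics"]=T@im["tool_from_camera"]
  for r in ctrl.outline_of("half_a",c):
    v,u=np.nonzero(r["mask"]);P=np.array([world(im,a,b)for a,b in zip(u[::5],v[::5])]);k=im["color"][r["mask"]].mean(0)
    if k[0]>k[2]: print(c,round(r["confidence"],2),np.round(r["bbox"]),np.median(P,0),P.min(0),P.max(0))
cv2.imwrite("pics/s3.png",cv2.resize(im["color"][140:340,200:440,::-1],None,fx=3,fy=3))
E
```

```text
time: 7.35
position: [0.4254, -0.0907, 0.1154]
tool_rot: [-0.001, -3.141, -0.001]
ft_force: [1.1, 0.6, 0.2]
grip_width: 0.256
grip_force: 0.0
wrist 0.77 [321. 267.  39.  76.] [ 0.467 -0.087  0.015] [ 0.357 -0.105  0.   ] [ 0.519 -0.073  0.267]
top 0.8 [423. 206.  28.  17.] [ 0.539 -0.202  0.013] [ 0.414 -0.23   0.002] [0.558 0.032 0.966]
top 0.72 [378. 222.  14.  18.] [ 0.497 -0.091  0.013] [ 0.478 -0.107  0.002] [ 0.519 -0.078  0.018]
top 0.57 [298. 130.   6.  20.] [ 0.773  0.114 -0.138] [ 0.752  0.113 -0.152] [ 0.806  0.121 -0.128]
scene 0.7 [251. 211.  23.  12.] [ 0.544 -0.207  0.012] [ 0.523 -0.231  0.002] [ 0.56  -0.182  0.016]
scene 0.69 [276. 194.  14.  14.] [ 0.496 -0.095  0.011] [ 0.429 -0.112 -0.004] [ 0.52  -0.069  0.016]
```

View pics/s3.png

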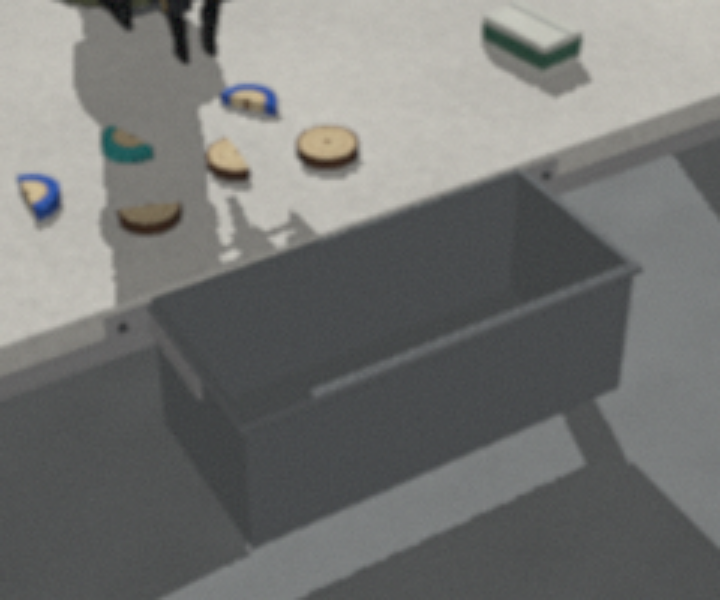

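Half 1 lies in the tub (top px 298,130, z≈-0.14). The next half, at (228,160), lies straight ahead of the fingers. Descend and push.

```bash
python3 -m inch '[{"slide":[0,0,0.15],"angular":[0,0,0],"claw":-0.5},{"slide":[0,0,0.3],"angular":[0,0,0],"claw":-0.5},{"slide":[0,0,0.36],"angular":[0,0,0],"claw":-0.5},{"slide":[0,0,0.395],"angular":[0,0,0],"claw":-0.5},{"slide":[0,0,0.395],"angular":[0,0,0],"claw":-0.5}]'
python3 -m inch '[{"slide":[-0.04,0,0],"angular":[0,0,0],"claw":-0.5},{"slide":[-0.08,0,0],"angular":[0,0,0],"claw":-0.5},{"slide":[-0.12,0,0],"angular":[0,0,0],"claw":-0.5},{"slide":[-0.16,0,0],"angular":[0,0,0],"claw":-0.5},{"slide":[-0.2,0,0],"angular":[0,0,0],"claw":-0.5},{"slide":[-0.24,0,0],"angular":[0,0,0],"claw":-0.5},{"slide":[-0.28,0,0],"angular":[0,0,0],"claw":-0.5},{"slide":[-0.32,0,0],"angular":[0,0,0],"claw":-0.5},{"slide":[-0.36,0,0],"angular":[0,0,0],"claw":-0.5},{"slide":[-0.4,0,0],"angular":[0,0,0],"claw":-0.5}]'
python3 - <<'E'
from h import *
im=ctrl.get_image("scene");cv2.imwrite("pics/s4.png",cv2.resize(im["color"][140:260,210:370,::-1],None,fx=4,fy=4))
E
```

```text
time: 8.15
position: [0.4253, -0.0911, 0.0165]
tool_rot: [0.0, -3.139, 0.001]
ft_force: [0.6, -0.5, 1.0]
grip_width: 0.251
grip_force: 0.0
time: 9.15
position: [0.5266, -0.0913, 0.0173]
tool_rot: [-0.0, -3.142, -0.0]
ft_force: [0.4, 1.0, 0.3]
grip_width: 0.252
grip_force: 0.1
```

View pics/s4.png

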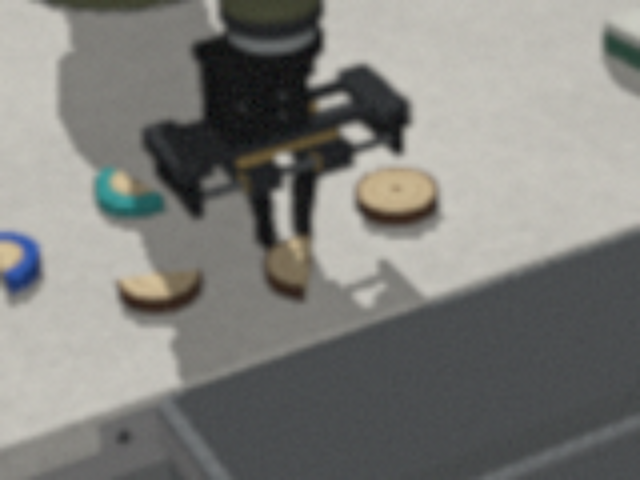

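The half at (290,268) is in front of the fingers with clear space on both sides. Continue over the edge.

```bash
python3 -m inch '[{"slide":[-0.04,0,0],"angular":[0,0,0],"claw":-0.5},{"slide":[-0.08,0,0],"angular":[0,0,0],"claw":-0.5},{"slide":[-0.12,0,0],"angular":[0,0,0],"claw":-0.5},{"slide":[-0.16,0,0],"angular":[0,0,0],"claw":-0.5},{"slide":[-0.2,0,0],"angular":[0,0,0],"claw":-0.5},{"slide":[-0.24,0,0],"angular":[0,0,0],"claw":-0.5},{"slide":[-0.28,0,0],"angular":[0,0,0],"claw":-0.5},{"slide":[-0.32,0,0],"angular":[0,0,0],"claw":-0.5},{"slide":[-0.36,0,0],"angular":[0,0,0],"claw":-0.5},{"slide":[-0.4,0,0],"angular":[0,0,0],"claw":-0.5}]'
python3 -m inch '[{"slide":[-0.04,0,0],"angular":[0,0,0],"claw":-0.5},{"slide":[-0.08,0,0],"angular":[0,0,0],"claw":-0.5},{"slide":[-0.12,0,0],"angular":[0,0,0],"claw":-0.5},{"slide":[-0.17,0,0],"angular":[0,0,0],"claw":-0.5},{"slide":[-0.2,0,0],"angular":[0,0,0],"claw":-0.5},{"slide":[-0.2,0,0],"angular":[0,0,0],"claw":-0.5},{"slide":[-0.2,0,-0.15],"angular":[0,0,0],"claw":-0.5},{"slide":[-0.2,0,-0.3],"angular":[0,0,0],"claw":-0.5},{"slide":[-0.2,0,-0.4],"angular":[0,0,0],"claw":-0.5},{"slide":[-0.2,0,-0.4],"angular":[0,0,0],"claw":-0.5}]'
```

```text
time: 10.2
position: [0.6267, -0.0914, 0.0173]
tool_rot: [0.0, 3.141, 0.0]
ft_force: [0.6, -0.3, 0.5]
grip_width: 0.25
grip_force: 0.0
time: 11.2
position: [0.6781, -0.0922, 0.1223]
tool_rot: [0.001, 3.134, -0.0]
ft_force: [-0.6, 0.6, 1.0]
grip_width: 0.252
grip_force: 0.0
```

```bash
python3 -m inch '[{"slide":[0.75,-0.445,0],"angular":[0,0,0],"claw":-0.3},{"slide":[0.75,-0.445,0],"angular":[0,0,0],"claw":-0.3},{"slide":[0.75,-0.445,0],"angular":[0,0,0],"claw":-0.3},{"slide":[0.75,-0.445,0],"angular":[0,0,0],"claw":-0.3},{"slide":[0.75,-0.445,0],"angular":[0,0,0],"claw":-0.3},{"slide":[0.75,-0.445,0],"angular":[0,0,0],"claw":-0.3},{"slide":[0.75,-0.445,0],"angular":[0,0,0],"claw":-0.3}]'
python3 - <<'E'
from h import *
np.set_printoptions(precision=3,suppress=True)
for c in("top","scene"):
  im=ctrl.get_image(c)
  for q in("half_a","whole"):
   for r in ctrl.outline_of(q,c):
    v,u=np.nonzero(r["mask"]);P=np.array([world(im,a,b)for a,b in zip(u[::5],v[::5])]);k=im["color"][r["mask"]].mean(0)
    if k[0]>k[2]: print(c,q,round(r["confidence"],2),np.round(r["bbox"]),np.median(P,0),P.min(0),P.max(0))
E
```

```text
time: 11.9
position: [0.4887, -0.2017, 0.1171]
tool_rot: [-0.0, 3.141, 0.001]
ft_force: [0.7, -0.1, 0.9]
grip_width: 0.349
grip_force: 0.0
top half_a 0.64 [298. 128.   3.  19.] [ 0.776  0.119 -0.133] [ 0.414  0.032 -0.148] [0.807 0.124 0.966]
top whole 0.95 [337. 211.  27.  28.] [0.518 0.011 0.014] [ 0.487 -0.02   0.008] [0.549 0.044 0.018]
scene half_a 0.64 [249. 214.  20.  11.] [ 0.547 -0.203  0.011] [ 0.525 -0.229 -0.003] [ 0.562 -0.175  0.019]
scene whole 0.53 [308. 191.  18.  12.] [0.523 0.003 0.012] [ 0.466 -0.624 -0.001] [1.665 0.04  0.87 ]
```

```bash
python3 -m inch '[{"slide":[0,0,0.15],"angular":[0,0,0],"claw":-0.3},{"slide":[0,0,0.3],"angular":[0,0,0],"claw":-0.3},{"slide":[0,0,0.36],"angular":[0,0,0],"claw":-0.3},{"slide":[0,0,0.4],"angular":[0,0,0],"claw":-0.3},{"slide":[0,0,0.4],"angular":[0,0,0],"claw":-0.3}]'
python3 -m inch '[{"slide":[-0.04,0,0],"angular":[0,0,0],"claw":-0.3},{"slide":[-0.07,0,0],"angular":[0,0,0],"claw":-0.3},{"slide":[-0.1,0,0],"angular":[0,0,0],"claw":-0.3},{"slide":[-0.13,0,0],"angular":[0,0,0],"claw":-0.3},{"slide":[-0.16,0,0],"angular":[0,0,0],"claw":-0.3},{"slide":[-0.19,0,0],"angular":[0,0,0],"claw":-0.3},{"slide":[-0.22,0,0],"angular":[0,0,0],"claw":-0.3},{"slide":[-0.25,0,0],"angular":[0,0,0],"claw":-0.3},{"slide":[-0.28,0,0],"angular":[0,0,0],"claw":-0.3}]'
python3 - <<'E'
from h import *
im=ctrl.get_image("scene");cv2.imwrite("pics/s5.png",cv2.resize(im["color"][140:320,200:440,::-1],None,fx=3,fy=3))
E
```

```text
time: 12.7
position: [0.488, -0.2024, 0.0167]
tool_rot: [-0.0, -3.14, -0.0]
ft_force: [-0.8, -0.8, 1.4]
grip_width: 0.351
grip_force: 0.0
time: 13.6
position: [0.5588, -0.2026, 0.0172]
tool_rot: [-0.0, -3.141, -0.0]
ft_force: [0.6, 0.2, -0.5]
grip_width: 0.349
grip_force: 0.1
```

View pics/s5.png

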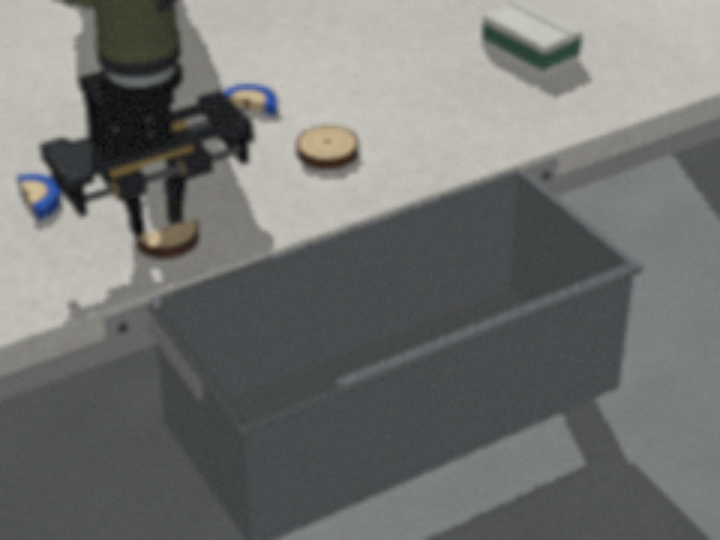

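The third half at (168,238) is square against both fingers, and its straight path falls inside the tub's end wall at (152,303). Finish the push.

```bash
python3 -m inch '[{"slide":[-0.04,0,0],"angular":[0,0,0],"claw":-0.3},{"slide":[-0.08,0,0],"angular":[0,0,0],"claw":-0.3},{"slide":[-0.12,0,0],"angular":[0,0,0],"claw":-0.3},{"slide":[-0.16,0,0],"angular":[0,0,0],"claw":-0.3},{"slide":[-0.2,0,0],"angular":[0,0,0],"claw":-0.3},{"slide":[-0.24,0,0],"angular":[0,0,0],"claw":-0.3},{"slide":[-0.28,0,0],"angular":[0,0,0],"claw":-0.3},{"slide":[-0.32,0,0],"angular":[0,0,0],"claw":-0.3},{"slide":[-0.36,0,0],"angular":[0,0,0],"claw":-0.3},{"slide":[-0.4,0,0],"angular":[0,0,0],"claw":-0.3}]'
python3 -m inch '[{"slide":[-0.04,0,0],"angular":[0,0,0],"claw":-0.3},{"slide":[-0.06,0,0],"angular":[0,0,0],"claw":-0.3},{"slide":[-0.06,0,0],"angular":[0,0,0],"claw":-0.3},{"slide":[-0.06,0,-0.15],"angular":[0,0,0],"claw":-0.3},{"slide":[-0.06,0,-0.3],"angular":[0,0,0],"claw":-0.3},{"slide":[-0.06,0,-0.5],"angular":[0,0,0],"claw":-0.3},{"slide":[-0.06,0,-0.7],"angular":[0,0,0],"claw":-0.3},{"slide":[-0.06,0,-0.8],"angular":[0,0,0],"claw":-0.3}]'
python3 -m inch '[{"slide":[0.7,0.2,0],"angular":[0,0,0],"claw":-0.3},{"slide":[0.7,0.2,0],"angular":[0,0,0],"claw":-0.3},{"slide":[0.7,0.2,0],"angular":[0,0,0],"claw":-0.3},{"slide":[0.7,0.2,0],"angular":[0,0,0],"claw":-0.3},{"slide":[0.7,0.2,0],"angular":[0,0,0],"claw":-0.3},{"slide":[0.7,0.2,0],"angular":[0,0,0],"claw":-0.3}]'
python3 - <<'E'
from h import *
im=ctrl.get_image("top");cv2.imwrite("pics/t5.png",cv2.resize(im["color"][80:320,170:560,::-1],None,fx=2,fy=2))
E
```

```text
time: 14.65
position: [0.6591, -0.2026, 0.0173]
tool_rot: [0.0, 3.142, 0.0]
ft_force: [0.8, -0.7, 0.4]
grip_width: 0.351
grip_force: 0.0
time: 15.45
position: [0.6742, -0.2039, 0.2231]
tool_rot: [0.002, 3.135, -0.003]
ft_force: [0.6, -0.8, 0.1]
grip_width: 0.353
grip_force: 0.0
time: 16.05
position: [0.4981, -0.1525, 0.2179]
tool_rot: [0.0, 3.14, 0.002]
ft_force: [0.4, -0.2, 0.0]
grip_width: 0.355
grip_force: 0.0
```

View pics/t5.png

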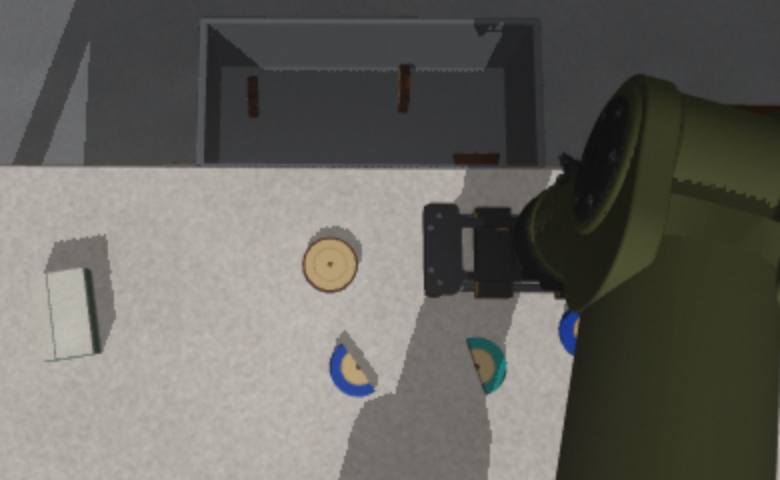

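All three halves show in the tub at (252,97), (404,88) and (476,158). The whole disc (330,264), the carton and the decoys haven't moved. I'll check the third half's depth and the arm's clearance to the gun.

Run:
```python
from h import *
np.set_printoptions(precision=3,suppress=True)
im=ctrl.get_image("top")
c=im["color"].astype(int);m=(c[:,:,0]-c[:,:,2]>15);m[:85]=0;m[165:]=0;m[:,:275]=0;m[:,440:]=0
n,l,st,_=cv2.connectedComponentsWithStats(m.astype(np.uint8))
for i in range(1,n):
    if st[i,4]<15: continue
    v,u=np.nonzero(l==i);P=np.array([world(im,a,b) for a,b in zip(u,v)]);print(st[i],np.median(P,0),P.max(0)[2],P.min(0)[2])
im=ctrl.get_image("scene");cv2.imwrite("pics/s6.png",cv2.resize(im["color"][100:320,150:420,::-1],None,fx=2.7,fy=2.7))
```

```text
[369 114   6  21  92] [ 0.787 -0.093 -0.132] -0.12299607918607858 -0.1550819450369152
[294 120   4   6  23] [ 0.788  0.12  -0.133] -0.12549918260230986 -0.1382709845012341
[397 157  17   5  67] [ 0.688 -0.188 -0.147] -0.14353104896943614 -0.15145287889533476
```

View pics/s6.png

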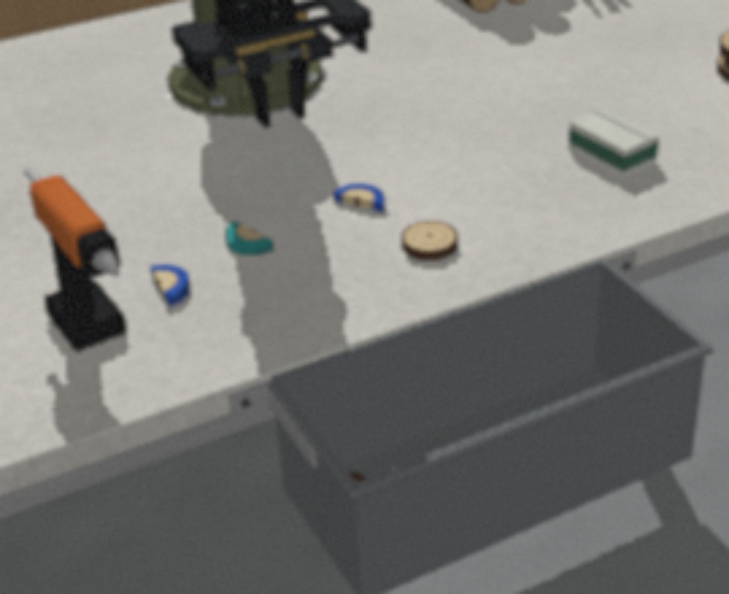

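All three halves rest on the tub floor (z≈-0.13 to -0.15). The glue gun (75,260), carton (613,140) and whole disc (430,240) stand untouched, and the gripper is clear of everything.

```bash
python3 -c "
from bench import ctrl
print(ctrl.close_job())"
```

```text
the job is handed in; nothing more can be done
None
```

I pushed all three birch halves off the far edge into the scrap tub, left the whole slice, glue gun and carton where they were, and handed the job in at about 16 s of the 66 s allowed.

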